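# Give the red chalk marker its own cap

## Robot

A 6-joint arm with a two-finger parallel gripper is mounted at the origin on the work surface. World frame = base frame: x ahead of the robot, y to its left, z up, the work surface at z = 0. Lengths are in mm, angles in rad, forces in N, time in s.
With the tool pointing down it reaches from about 350 to 875 mm from the base axis. Payload 4.2 kg.
Tool frame: the origin (TCP) lies at the very end of the fingers, on their centre line; the grasp point (between the pads) lies 19 mm behind it; z points along the fingers, y is the line along which they close (so a half turn about z gives the same grasp; the last joint's range is limited). The gripper opens to 85 mm and grips with 20 to 120 N. Pads are 22 mm wide; open, the fingers measure 114 mm over their backs; the gripper's body (76 mm by 85 mm) begins 54 mm behind the grasp point. The pads swing forward as they close: fully open they stand 13 mm farther back than shut.
Start: joints at [1.571, 0.385, 0.008, 0, -1.194, -0.259], TCP at [159.919, 604.173, 231.312] pointing down, gripper open.
Joint ranges: [-3.14, 3.14], [-1.21, 2.06], [-1.07, 1.41], [-3.16, 2.05], [-2.99, -0.16], [-3.1, 3.1]. Speed limits (rad/s): [2.79, 2.79, 3.14, 3.14, 3.14, 3.14].

## Interface

Orientations are given as a unit quaternion [x, y, z, w].
In Python, from bench import read_state, get_image, get_calibration, job_done gives the robot as it stands.
- The arm moves only by the shell command python3 -m creep 'ROWS'. ROWS is a JSON object of lists of equal length, an entry for each row: "translation": the shift along the world's x, y, z in cm, a list of three; "delta_rot": the turn, a rotation vector about the world's x, y, z in degrees, a list of three; "hand": the finger opening in cm, from 0 to 8.54. A call has 1 to 8 rows; each row is the pose to reach, as a shift and turn from the pose commanded when the call began; what a row does not reach only later rows make up. A row lasts 1/8 s, in which the tool goes at most 62.5 mm and 10.7 degrees, less where a joint would pass 70% of its speed; a pose out of reach is approached as far as the arm can. A call with a gripper value outside its range is refused whole. The fingers move at their own pace and stop on an object; the grip force is fixed at half the most. Time passes only in rows, so rows that repeat a pose let the fingers close. It gives the time, the measured TCP pose, the force, the opening and the grip force at its end, in the units of the state.
- read_state(): the state, without advancing time (a new reading comes with each control period).
- get_image(name): name is "scene" or "side" or "wrist"; returns (picture, depth): 480x640x3 uint8, red, green, blue; 480x640 float32, mm along the optical axis (not along the pixel's ray), 0 where there is no reading.
- get_calibration(name): a dict with "intrinsics" (3x3 intrinsics, pixels), "dist" ([k1, k2, p1, p2, k3] as OpenCV has them; the pictures are not rectified), "xyz" and "attitude" of the camera in the world. Camera axes: x right, y down, z forward; pixel columns grow to the right and rows downward; lengths in mm; the calibration is good to about 2 mm. A picture is of the moment at which its call begins: read the wrist's pose just before it. get_calibration takes no time and is no camera call; for the wrist camera it gives the pose at the moment of the call.
- job_done(): hands the job in; it is judged then, once.
The state is a dict: "clock": time; "joints": joint angles; "joint_vel": joint speeds; "joint_efforts": joint torques, N m; "position": TCP position; "ee_rot": TCP orientation; "contact_force": force on the tool from outside, world axes, zero at the start; "wrist_torque": the same for the moment, N m; "gripper_width": finger opening in mm; "grasp_force": force on a finger pad.
Only numpy, scipy, OpenCV 4.12 (cv2) and the standard library are available. Lean on these libraries where they do the work, as an engineer would, in place of code of your own. Each camera call takes 0.05 s, during which the arm holds its last target. There are 200 camera calls.

## Task

The red chalk marker in the block is wearing the green cap. Pull the green cap off and stand it mouth down on the saucer, then press the red cap onto the red marker until it snaps fully home, firmly but without ramming it. Leave the pawns, the cup and the bookend where they are.

Things in the scene. Friction and masses are not known exactly. Their poses are not given: they have to be found in the camera images.
- marker_red: Chalk marker, red 29 mm barrel, nib up, leaning 25 degrees from vertical to the block's -x. Origin on its axis at the barrel's shoulder, where a cap's mouth rests when home; z up the axis, nib tip at 39 mm. 19 mm neck, cone from z = 14 mm; four sprung snap nubs at z = 9 mm. A rubber grommet grips it: a push of about 9 N slides it down its hole, some way (under 30 mm, not seen), to the floor.
- cap_green: Green plastic cap, at first home on the red marker, 30 mm across, 52 mm long, flat closed top. Origin at the centre of its mouth, z from mouth to top. Bore 25 mm; snap lip, 22 mm wide, in the mouth. 20 g. About 5 N along the axis pulls it off the nubs; clear of them after 12 mm, of the nib after 39 mm.
- cap_red: Red plastic cap, standing mouth down on the table, 30 mm across, 52 mm long, flat closed top. Origin at the centre of its mouth, z from mouth to top. Bore 25 mm; snap lip, 22 mm wide, in the mouth. 20 g. Going on, it meets the nubs 12 mm before home. They yield at about 13 N, more than the grommet holds: the marker first slides to its hole's floor, then the cap goes over and stops hard at home.
- saucer: White porcelain saucer, 150 mm across, rim 20 mm high; origin at the centre of its underside. Its flat floor is 5 mm above the origin and about 85 mm across. Loose, 200 g.
- block: Wooden marker block, 100 (x) by 160 (y) by 50 mm high, fixed to the table; origin under its centre. In its frame the red marker's shoulder starts at (-20, 40, 102) mm. A yellow marker with a yellow cap, part of the block, stands parallel to it, shoulder at (-20, -40, 102) mm. Both lean to -x, the robot's side.
- pawn_a: Turned ash chess pawn, 31 mm foot, 60 mm high, loose, on the robot's side of the block; origin under its foot.
- pawn_b: Turned ash chess pawn, 31 mm foot, 60 mm high, loose, to the right of the block; origin under its foot.
- cup: Blue ceramic coffee cup, 80 mm across and 80 mm high, handle out to 77 mm from its axis; origin under its centre.
- bookend: Walnut bookend, foot 120 by 90 mm, upright 150 mm high, 0.9 kg; origin under its foot's centre, beyond the block.
There are look-alikes about, which are no part of the job. Several things look just like the cap_red: the one meant starts nearest to the robot's base.

How it is judged (in metres and radians):
On the way, in this order (a step that is already met when the one before it is completed fails the run):
1. the green cap is pulled clear of the red marker (distance between cap_green and marker_red above 0.06 m), for 0.2 s.
2. the red cap is snapped home on the red marker (z of cap_red in the frame of marker_red below 0.002 m and distance between cap_red and marker_red below 0.005 m and angle between the z axis of cap_red and the z axis of marker_red, either way round below 0.12 rad), for 0.2 s.
At the end, for the whole second after the job is handed in: The red cap is fully home on the red marker (its mouth within 2 mm of the shoulder, square on the axis), and the green cap stands mouth down and still on the saucer's flat floor, within 40 mm of its centre (all of step 2 and horizontal distance between cap_green and saucer below 0.04 m and angle between cap_green's own z axis and vertical below 0.2 rad and z of cap_green in the frame of saucer between 0.002 and 0.01 m and linear speed of each of cap_green, cap_red below 0.02 m/s); the robot touches nothing.
It fails at once if the red cap is rammed onto the marker (the contact forces between them, nubs included, add up to over 110 N) (contact force between cap_red and marker_red above 110 N).
It fails at once if the pawn in front of the block is shifted over 30 mm or tipped (distance of pawn_a from where it was at the start of the episode above 0.03 m or angle between pawn_a's own z axis and vertical above 0.4 rad).
It fails at once if the pawn beside the block is shifted over 30 mm or tipped (distance of pawn_b from where it was at the start of the episode above 0.03 m or angle between pawn_b's own z axis and vertical above 0.4 rad).
It fails at once if the cup is shifted over 30 mm or tipped (distance of cup from where it was at the start of the episode above 0.03 m or angle between cup's own z axis and vertical above 0.4 rad).
It fails at once if the bookend is shifted over 30 mm or tipped (distance of bookend from where it was at the start of the episode above 0.03 m or angle between bookend's own z axis and vertical above 0.4 rad).
It also fails if it takes over 58 s, if anything falls off the work surface, if the arm or the gripper's body presses on something with over 40 N, if the wrist force passes 120 N, or if a joint passes its speed limit or range.

## Working session

There is one attempt and no reset: what is moved stays moved. The work goes in short steps, Python scripts to look and compute and a shell command to move; the robot and the scene stay as the last step left them, time stands still between calls to the robot, and variables do not carry over. Pictures are saved under pics/ and viewed, at most 10 in all, crops included, and the job is handed in when it is done.

```bash
mkdir -p pics; ls; cat > h.py <<'E'
import numpy as np, cv2
from bench import *
from scipy.spatial.transform import Rotation as R
def cal(n):
    c=get_calibration(n); a=np.array(c["attitude"]);
    r=R.from_quat(a).as_matrix() if a.size==4 else a.reshape(3,3)
    return np.array(c["intrinsics"]),np.array(c["dist"],float),np.array(c["xyz"],float),r
def ray(c,px):
    K,d,t,r=c; p=cv2.undistortPoints(np.array([[px]],float),K,d)[0,0]
    return t, r@np.array([p[0],p[1],1.])
def onz(c,px,z):
    t,v=ray(c,px); return t+v*(z-t[2])/v[2]
def tri(c1,p1,c2,p2):
    a,u=ray(c1,p1); b,v=ray(c2,p2)
    s=np.linalg.lstsq(np.c_[u,-v],b-a,rcond=None)[0]
    return (a+u*s[0]+b+v*s[1])/2, np.linalg.norm(a+u*s[0]-b-v*s[1])
def cloud(c,dep):
    K,d,t,r=c; h,w=dep.shape; g=np.stack(np.meshgrid(np.arange(w),np.arange(h)),-1).reshape(-1,1,2).astype(float)
    p=cv2.undistortPoints(g,K,d)[:,0]; P=np.c_[p,np.ones(len(p))]*dep.reshape(-1,1)
    return (P@r.T+t).reshape(h,w,3)
def proj(c,P):
    K,d,t,r=c; q=(np.array(P,float)-t)@r; return cv2.projectPoints(q.reshape(-1,1,3),np.zeros(3),np.zeros(3),K,d)[0][:,0]
E
python3 - <<'E'
from h import *
for n in("scene","side"):
    c=cal(n);im,d=get_image(n);cv2.imwrite(f"pics/{n}0.png",im[...,::-1]);np.save(n+"0.npy",d);print(n,c[2],c[3][:,2],c[0][0,0])
E
```

```text
pics
scene [ 958.56886501 -504.73807386  915.6748129 ] [-0.34417795  0.50923641 -0.78880911] 507.15818839486354
side [354.90196595 758.99278059 748.20383394] [ 0.22170798 -0.72498293 -0.65210837] 507.53314171005604
```

View pics/scene0.png

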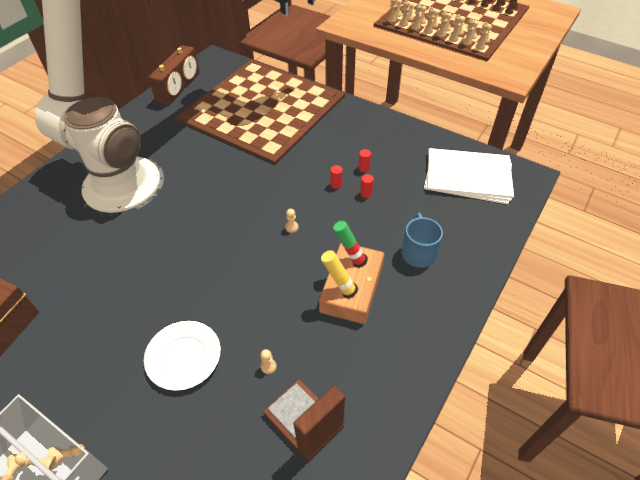

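View pics/side0.png

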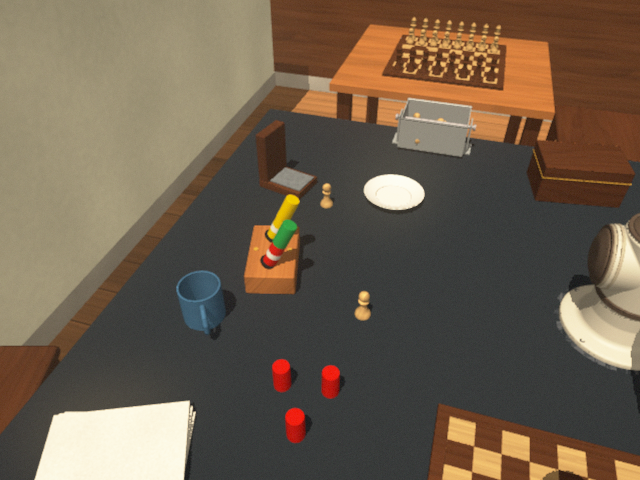

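The scene picture shows the green cap at about (346,235), the saucer at (183,355), three red caps at (336,177), (365,160) and (367,186), pawns at (291,220) and (267,361), and the cup at (422,242). In the side picture the green cap is at (285,237), the red caps at (331,382), (282,375) and (295,425), and the saucer at (394,193).

```bash
python3 - <<'E'
from h import *
np.set_printoptions(precision=1,suppress=True)
C={n:cal(n) for n in("scene","side")}; top={}
for n in C:
    c=C[n]; im=cv2.imread(f"pics/{n}0.png").astype(int); P=cloud(c,np.load(n+"0.npy")); b,g,r=im[...,0],im[...,1],im[...,2]
    ok=(P[...,0]>200)&(P[...,0]<900)&(abs(P[...,1])<600)&(P[...,2]>-10)&(P[...,2]<250)
    for nm,m in(("red",(r>120)&(g<60)&(b<60)),("green",(g>80)&(r<60)&(b<110)&(g>b+30)),("yellow",(r>180)&(g>150)&(b<80)),("white",(np.minimum(np.minimum(r,g),b)>150)&(P[...,1]<-50)),("blue",(b>r+30)&(b>80))):
        k,l,s,ce=cv2.connectedComponentsWithStats((m&ok).astype(np.uint8))
        for i in range(1,k):
            if s[i,4]<50: continue
            q=P[l==i]; t=q[q[:,2]>np.percentile(q[:,2],97)-4]
            print(n,nm,s[i],ce[i],"mean",q.mean(0),"min",q.min(0),"max",q.max(0))
print("tri green mid",tri(C["scene"],(346,235),C["side"],(285,237)))
for n,pp in(("scene",[(292,230),(268,371)]),("side",[(363,318),(327,206)])):
    print(n,"pawns",[onz(C[n],p,3) for p in pp])
for i in ((336,169),(331,371)),((365,153),(282,364)),((367,178),(295,413)): pass
for a,b in((((336,169),(331,371))),((365,153),(295,413)),((367,178),(282,364))): print("captop",tri(C["scene"],a,C["side"],b))
E
```

```text
scene red [359 154  12  18 165] [363.9 163.2] mean [509.8 372.   27.5] min [493.8 362.5  -2.7] max [521.2 388.2  53.7]
scene red [331 171  11  18 163] [335.9 179.8] mean [480.9 282.1  27.2] min [467.3 274.4  -0.7] max [489.8 298.5  52.1]
scene red [361 180  12  18 169] [366.1 188.8] mean [560.7 294.3  27.6] min [544.6 287.6  -2.2] max [572.  310.1  51.9]
scene red [346 246  12   9  65] [352.  250.1] mean [653.8  64.4  95.2] min [643.2  57.9  85.6] max [661.2  74.4 105.8]
scene red [352 257  14   8  57] [358.5 260.6] mean [667.9  69.3  63.6] min [655.7  61.2  52.6] max [676.1  86.4  73.4]
scene green [335 231  15  17 108] [342.6 238.4] mean [635.2  56.5 128.8] min [619.1  51.1 104.3] max [647.9  61.5 150.3]
scene yellow [325 261  21  24 170] [335.4 272.1] mean [663.9 -17.  120.8] min [644.8 -24.7  86.8] max [681.1  -7.7 153.2]
scene white [ 144  321   77   70 4143] [181.7 355. ] mean [ 472.  -281.1   10.4] min [ 387.4 -354.6   -4.7] max [ 550.  -204.1   25. ]
scene white [ 269  384   46   53 1078] [291.  406.1] mean [ 716.7 -253.2   22.3] min [ 683.1 -294.5   17.1] max [ 751.5 -212.7 
[... 1230 characters left out ...]
.7]
side white [ 364  174   61   36 1666] [393.7 191.5] mean [ 478.8 -293.7    9.5] min [ 403.8 -390.1   -3.3] max [ 558.5 -207.    23.1]
side blue [ 176  270   45   64 1740] [199.6 299.3] mean [752.7 209.7  49.1] min [708.6  91.   -4.1] max [846.4 268.7  82.4]
tri green mid (array([631.6,  73.9, 120. ]), np.float64(2.3927776610100207))
scene pawns [array([468.8, 104.9,   3. ]), array([ 633.9, -214.4,    3. ])]
side pawns [array([458.6, 125.8,   3. ]), array([ 623.8, -194.1,    3. ])]
captop (array([475.2, 291.9,  53.3]), np.float64(0.6081895636455943))
captop (array([506.7, 380.1,  54.4]), np.float64(0.44613114321286945))
captop (array([555.7, 303.5,  54.3]), np.float64(0.7940517649727643))
```

```bash
python3 - <<'E'
from h import *
np.set_printoptions(precision=3,suppress=True)
s=read_state(); c=cal("wrist"); T=R.from_quat(s["ee_rot"]).as_matrix()
print(s["clock"],s["position"],T,s["contact_force"]); print("cam in tool",T.T@(c[2]-s["position"]),T.T@c[3],c[0])
# saucer circle fit from rims
for n in("scene","side"):
    im=cv2.imread(f"pics/{n}0.png").min(2); C=cal(n)
    m=(im>110).astype(np.uint8); k,l,st,ce=cv2.connectedComponentsWithStats(m)
    i=l[355,183] if n=="scene" else l[193,394]; cn=cv2.findContours((l==i).astype(np.uint8),0,1)[0][0][:,0]
    Q=np.array([onz(C,p.astype(float),20) for p in cn]); (cx,cy),r=cv2.minEnclosingCircle(Q[:,:2].astype(np.float32)); print(n,cx,cy,r, Q.min(0),Q.max(0))
E
```

```text
0.1 [159.8   603.679 230.313] [[ 0.967 -0.256 -0.   ]
 [-0.256 -0.967 -0.002]
 [ 0.     0.002 -1.   ]] [-0.195  0.312 -0.403]
cam in tool [  76.416   -0.845 -141.745] [[-0.    -0.955 -0.296]
 [ 1.    -0.    -0.   ]
 [ 0.    -0.296  0.955]] [[384.602   0.    326.798]
 [  0.    384.602 240.036]
 [  0.      0.      1.   ]]
scene 475.5475769042969 -281.4483337402344 75.80735778808594 [ 400.252 -356.681   20.   ] [ 550.733 -206.111   20.   ]
side 476.6047058105469 -281.2989807128906 76.93955993652344 [ 402.64  -357.732   20.   ] [ 553.4   -204.395   20.   ]
```

```bash
python3 -m creep '{"translation":[[3.7,-4.7,0.7],[7.4,-9.4,1.4],[11.1,-14,2],[14.8,-18.7,2.7],[18.5,-23.4,3.4],[22.2,-28,4],[26,-32.7,4.5],[29.7,-37.4,5]],"delta_rot":[[0,0,4],[0,0,8],[0,0,12],[0,0,16],[0,0,20],[0,0,24],[0,0,28],[0,0,32]],"hand":[8,8,7,7,7,6,6,6]}'
python3 -m creep '{"translation":[[4,-5,0.7],[8,-10,1.4],[10.3,-13,2],[10.3,-13,2],[10.3,-13,2]],"delta_rot":[[0,0,2],[0,0,2],[0,0,2],[0,0,2],[0,0,2]],"hand":[6,6,6,6,6]}'
python3 - <<'E'
from h import *
s=read_state();print(s["joints"],R.from_quat(s["ee_rot"]).as_matrix().round(3));c=cal("wrist")
import pickle
im,d=get_image("wrist");cv2.imwrite("pics/w1.png",im[...,::-1]);np.save("w1.npy",d);pickle.dump(c,open("w1.pkl","wb"))
E
```

```text
clock: 1.1
position: [457.6, 228.4, 281.3]
ee_rot: [0.989, 0.151, -0.0, -0.0]
contact_force: [0.7, 0.9, -0.5]
gripper_width: 60.1
grasp_force: 0.0
clock: 1.72
position: [559.4, 100.2, 300.7]
ee_rot: [0.986, 0.166, -0.001, -0.0]
contact_force: [-0.4, 0.0, -0.4]
gripper_width: 60.0
grasp_force: 0.0
[ 4.61979405e-01  2.47851489e-01 -1.54540882e-02 -5.60741458e-04
 -1.30877101e+00  1.44316518e+00] [[ 0.945  0.328 -0.001]
 [ 0.328 -0.945 -0.   ]
 [-0.001 -0.    -1.   ]]
```

View pics/w1.png

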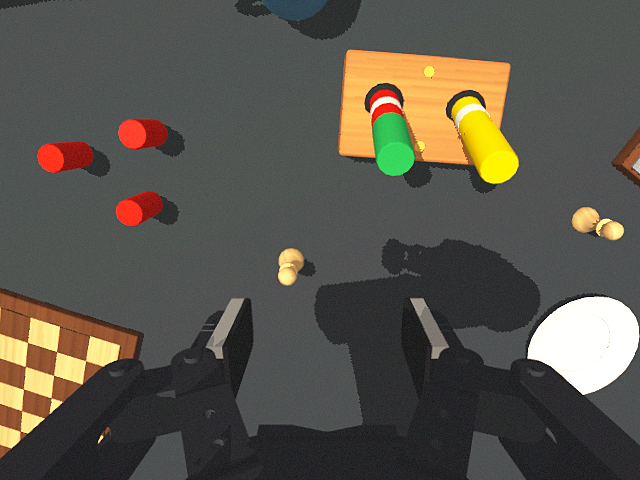

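The wrist view shows the green cap, top disc at about (396,158), the nearest red cap with its top at about (131,212), the block's top corners near (347,50), (510,65) and (340,155), and pawn_a with its foot at (291,258) and head at (288,272).

```bash
python3 - <<'E'
from h import *
import pickle
from scipy.optimize import least_squares
np.set_printoptions(precision=2,suppress=True)
w=pickle.load(open("w1.pkl","rb")); V={"w":(w,"pics/w1.png","w1.npy"),"sc":(cal("scene"),"pics/scene0.png","scene0.npy"),"si":(cal("side"),"pics/side0.png","side0.npy")}
co=[onz(w,p,50) for p in((347,50),(510,65),(340,155))];print("block",co)
e=co[0]-co[1];print("yaw y edge",np.degrees(np.arctan2(e[1],e[0]))-90,np.linalg.norm(e))
def pts(k):
    c,i,d=V[k]; im=cv2.imread(i).astype(int); b,g,r=im[...,0],im[...,1],im[...,2]; P=cloud(c,np.load(d))
    m=cv2.erode(((g>70)&(r<70)&(g>b+30)).astype(np.uint8),np.ones((3,3)))>0
    return P[m&(abs(P[...,0]-640)<60)&(abs(P[...,1]-70)<50)&(P[...,2]>85)]
for k in("w","si","sc"):
    q=pts(k)
    def f(p):
        u=np.array([p[2],p[3],1]);u/=np.linalg.norm(u); o=np.array([p[0],p[1],120]);x=q-o;s=x@u;rad=np.linalg.norm(x-np.outer(s,u),axis=1)
        return np.maximum(rad-15, s-p[4])   # capped cylinder sdf
    z=least_squares(f,[632,70,-.4,-.14,35],loss="soft_l1");p=z.x;u=np.array([p[2],p[3],1]);u/=np.linalg.norm(u)
    print(k,len(q),p,"axis",u,"lean",np.degrees(np.arccos(u[2])),"az",np.degrees(np.arctan2(-u[1],-u[0])),"top",np.array([p[0],p[1],120])+u*p[4],np.sqrt((f(p)**2).mean()))
# tri top discs
print("greentop w/side",tri(w,(396,158),V["si"][0],(288,228)))
# red cap fit vertical
for k in("w","si","sc"):
    c,i,d=V[k]; im=cv2.imread(i).astype(int); b,g,r=im[...,0],im[...,1],im[...,2]; P=cloud(c,np.load(d))
    m=cv2.erode(((r>110)&(g<60)&(b<60)).astype(np.uint8),np.ones((3,3)))>0
    q=P[m&(abs(P[...,0]-476)<35)&(abs(P[...,1]-292)<35)&(P[...,2]>5)]
    f=lambda p:np.maximum(np.hypot(q[:,0]-p[0],q[:,1]-p[1])-15,q[:,2]-p[2])
    z=least_squares(f,[476,292,53],loss="soft_l1");print("red",k,len(q),z.x,np.sqrt((f(z.x)**2).mean()))
E
```

```text
block [array([698.79, 128.99,  50.  ]), array([739.16, -22.02,  50.  ]), array([605.22, 102.55,  50.  ])]
yaw y edge 14.967895056020154 156.30683942077044
w 1836 [635.05  71.01  -0.45  -0.13  31.13] axis [-0.41 -0.12  0.9 ] lean 25.266675636602837 az 15.654425453789374 top [622.25  67.42 148.15] 0.5033845249984542
si 296 [633.97  70.77  -0.47  -0.12  30.87] axis [-0.42 -0.11  0.9 ] lean 25.984913672877912 az 14.38702982100866 top [620.87  67.41 147.75] 1.1661392386004332
sc 98 [633.62  71.04  -0.52  -0.19  35.  ] axis [-0.45 -0.16  0.88] lean 28.87909641947957 az 19.701284514503286 top [617.71  65.35 150.65] 1.3051907711901625
greentop w/side (array([624.73,  66.46, 138.58]), np.float64(2.7637504770143213))
red w 889 [476.65 294.04  51.35] 0.6140980473649498
red si 425 [475.39 292.85  50.97] 0.9838658268731598
red sc 108 [473.58 292.13  53.  ] 1.6171147671275552
```

```bash
cat >> h.py <<'E'
u=np.array([-np.sin(np.radians(25))*np.cos(np.radians(15)),-np.sin(np.radians(25))*np.sin(np.radians(15)),np.cos(np.radians(25))])
def target(yaw,lean):
    by=np.array([-np.sin(np.radians(yaw)),np.cos(np.radians(yaw)),0]); z=R.from_rotvec(-np.radians(lean)*by).apply([0,0,-1]); y=-by
    return np.c_[np.cross(y,z),y,z]
def delta(P,M):
    s=read_state(); T=R.from_quat(s["ee_rot"]).as_matrix()
    print("cm",((np.array(P)-s["position"])/10).round(2),"deg",np.degrees(R.from_matrix(M@T.T).as_rotvec()).round(2),"at",np.array(s["position"]).round(1),"F",np.array(s["contact_force"]).round(1))
E
python3 - <<'E'
from h import *
top=np.array([621.5,67.3,148.8]);delta(top+20*u,target(15,25));delta(top-33*u,target(15,25));print(u)
E
```

```text
cm [  5.41  -3.55 -13.39] deg [  7.36 -23.96  -4.15] at [559.2 100.6 300.8] F [-0.2  0.8  0.6]
cm [  7.57  -2.97 -18.2 ] deg [  7.36 -23.96  -4.15] at [559.2 100.6 300.8] F [-0.2  0.8  0.6]
[-0.40821789 -0.10938165  0.90630779]
```

```bash
python3 -m creep '{"translation":[[1.4,-0.9,-3.3],[2.7,-1.8,-6.7],[4,-2.7,-10],[5.4,-3.55,-13.4],[5.4,-3.55,-13.4],[5.4,-3.55,-13.4]],"delta_rot":[[1.84,-6,-1],[3.7,-12,-2],[5.5,-18,-3.1],[7.36,-23.96,-4.15],[7.36,-23.96,-4.15],[7.36,-23.96,-4.15]],"hand":[6,6,6,6,6,6]}'
python3 - <<'E'
from h import *
top=np.array([621.5,67.3,148.8]);delta(top-33*u,target(15,25))
im,d=get_image("wrist");c=cal("wrist")
for k in(0,-52): 
    p=proj(c,[top+k*u])[0]; print(p); cv2.circle(im,tuple(int(round(v)) for v in p),4,(255,0,255),1)
cv2.imwrite("pics/w2.png",im[...,::-1])
E
```

```text
clock: 2.52
position: [615.4, 66.3, 169.7]
ee_rot: [0.967, 0.128, 0.216, -0.028]
contact_force: [0.9, 0.6, 0.4]
gripper_width: 60.3
grasp_force: 0.0
cm [ 1.96  0.46 -5.08] deg [-0.03  0.2  -0.09] at [615.4  66.3 169.7] F [0.9 0.6 0.4]
[328.70926823 301.12774135]
[328.3560869  262.58807154]
```

View pics/w2.png

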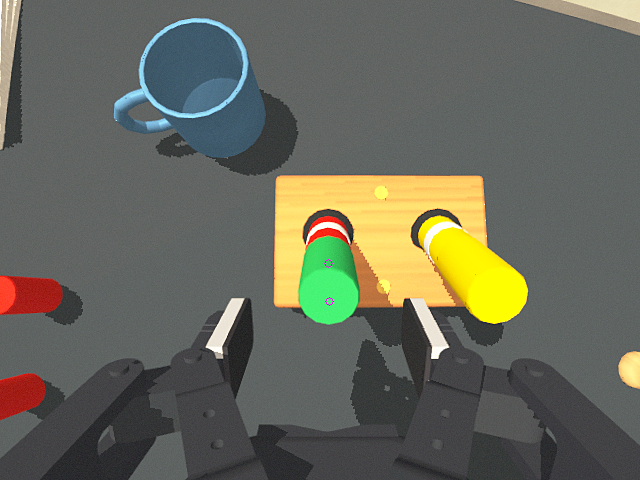

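The crop shows the cap centred between the fingers, its top disc at about (329,296) against a predicted (329,301), and the block square to the image, so the 15° yaw is right. I'll descend along the axis.

```bash
python3 -m creep '{"translation":[[0.5,0.13,-1.2],[1.1,0.28,-2.4],[1.6,0.42,-3.6],[2.1,0.55,-4.8],[2.1,0.55,-4.8],[2.1,0.55,-4.8]],"delta_rot":[[0,0,0],[0,0,0],[0,0,0],[0,0,0],[0,0,0],[0,0,0]],"hand":[6,6,6,6,6,6]}'
python3 - <<'E'
from h import *
top=np.array([621.5,67.3,148.8]);delta(top-33*u,target(15,25))
E
```

```text
clock: 3.32
position: [635.0, 70.1, 119.3]
ee_rot: [0.968, 0.127, 0.215, -0.028]
contact_force: [-0.3, -0.2, 0.4]
gripper_width: 60.2
grasp_force: 0.0
cm [-0.    0.08 -0.04] deg [-0.02  0.05  0.05] at [635.   70.1 119.3] F [-0.3 -0.2  0.4]
```

```bash
python3 -m creep '{"translation":[[0,0,0],[0,0,0],[0,0,0],[0,0,0],[0,0,0],[0,0,0]],"delta_rot":[[0,0,0],[0,0,0],[0,0,0],[0,0,0],[0,0,0],[0,0,0]],"hand":[4,2.5,2.5,2.5,2.5,2.5]}'
python3 -c "
from h import *
delta([0,0,0],target(15,25))"
```

```text
clock: 4.08
position: [635.1, 70.4, 120.0]
ee_rot: [0.968, 0.127, 0.216, -0.028]
contact_force: [-2.8, 1.6, 5.4]
gripper_width: 28.6
grasp_force: 59.5
cm [-63.51  -7.04 -12.  ] deg [-0.04  0.12  0.03] at [635.1  70.4 120. ] F [-2.8  1.6  5.4]
```

```bash
python3 -m creep '{"translation":[[-0.2,-0.05,0.45],[-0.4,-0.11,0.9],[-0.8,-0.22,1.8],[-1.2,-0.33,2.7],[-1.8,-0.5,4],[-2.45,-0.66,5.45],[-3.3,-0.88,7.3],[-4.1,-1.1,9.1]],"delta_rot":[[0,0,0],[0,0,0],[0,0,0],[0,0,0],[0,0,0],[0,0,0],[0,0,0],[0,0,0]],"hand":[2.5,2.5,2.5,2.5,2.5,2.5,2.5,2.5]}'
python3 - <<'E'
from h import *
delta([476,-281.4,120],target(0,0)); delta([476,-281.4,120],target(15,0))
im,d=get_image("wrist");cv2.imwrite("pics/w3.png",im[...,::-1]);print(read_state()["joints"])
E
```

```text
clock: 5.08
position: [593.3, 59.0, 211.9]
ee_rot: [0.968, 0.127, 0.215, -0.028]
contact_force: [0.6, 0.9, -0.6]
gripper_width: 28.6
grasp_force: 60.5
cm [-11.73 -34.04  -9.19] deg [ -3.29  24.95 -14.71] at [593.3  59.  211.9] F [ 0.6  0.9 -0.6]
cm [-11.73 -34.04  -9.19] deg [-6.5  24.24  0.04] at [593.3  59.  211.9] F [ 0.6  0.9 -0.6]
[ 0.39856849  0.16429404 -0.46896389  0.12163652 -0.50126012  1.33982628]
```

View pics/w3.png

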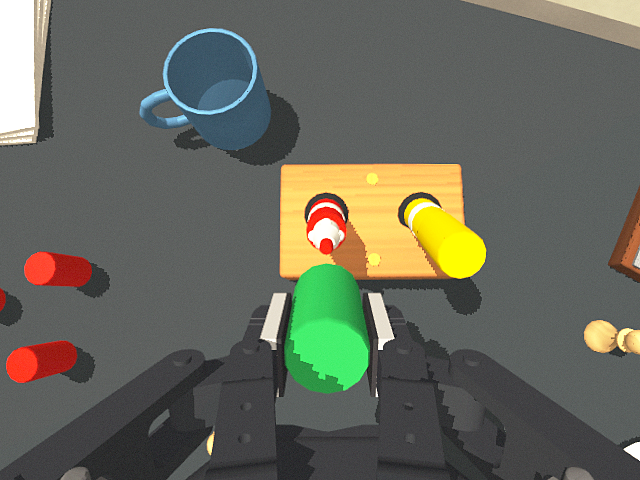

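The green cap is held clear of the marker: cap at (327,330), bare red nib at (326,245). Next I'll carry it over to the saucer.

```bash
python3 -m creep '{"translation":[[-1.5,-4.3,0],[-3,-8.6,0],[-4.5,-12.9,0],[-6,-17.2,-1],[-7.5,-21.5,-3],[-9,-25.8,-5],[-10.4,-30,-7],[-11.73,-34.04,-9.2]],"delta_rot":[[-0.8,3,0],[-1.6,6,0],[-2.4,9,0],[-3.2,12,0],[-4,15,0],[-4.9,18.2,0],[-5.7,21.2,0],[-6.5,24.24,0]],"hand":[2.5,2.5,2.5,2.5,2.5,2.5,2.5,2.5]}'
python3 -m creep '{"translation":[[0,0,-2],[0,0,-4],[0,0,-5],[0,0,-5]],"delta_rot":[[0,0,0],[0,0,0],[0,0,0],[0,0,0]],"hand":[2.5,2.5,2.5,2.5]}'
python3 - <<'E'
from h import *
import pickle
delta([476,-281.4,24],target(15,0)); c=cal("wrist"); im,d=get_image("wrist");cv2.imwrite("pics/w4.png",im[...,::-1]);np.save("w4.npy",d)
P=cloud(c,d);i=im.astype(int);g=(i[...,1]>70)&(i[...,0]<90)&(i[...,1]>i[...,2]+30);q=P[g];print("cap",len(q),q.min(0),q.max(0))
E
```

```text
clock: 6.12
position: [476.3, -282.7, 118.4]
ee_rot: [0.991, 0.13, -0.0, 0.0]
contact_force: [1.2, 0.7, -0.4]
gripper_width: 28.8
grasp_force: 60.5
clock: 6.62
position: [476.4, -281.1, 68.0]
ee_rot: [0.991, 0.13, -0.001, 0.0]
contact_force: [0.5, -0.0, -0.4]
gripper_width: 28.8
grasp_force: 60.5
cm [-0.04 -0.03 -4.4 ] deg [ 0.02 -0.09  0.02] at [ 476.4 -281.1   68. ] F [ 0.5 -0.  -0.4]
cap 8791 [ 383.92137302 -319.96149853   -2.08450878] [ 550.65188214 -261.01216405  209.64795869]
```

View pics/w4.png

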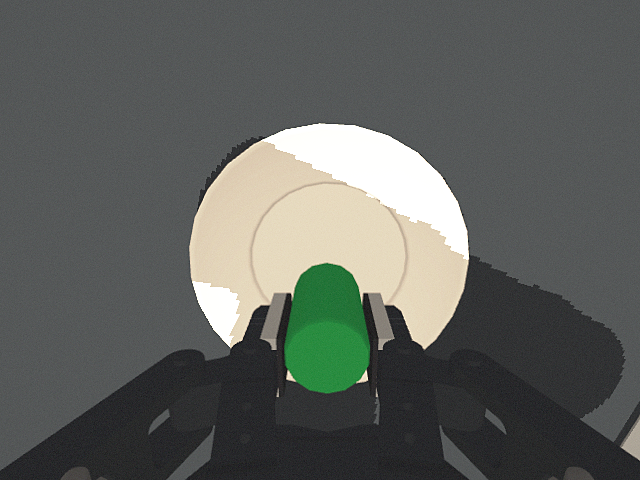

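The cap hangs upright over the saucer, with the saucer's floor ring centred at about (329,257) and 76 px in radius. I'll check that centre, then lower.

```bash
python3 -c "
from h import *
c=cal('wrist');print(onz(c,(329.,257.),5),onz(c,(330.,259.),20))"
python3 -m creep '{"translation":[[0,0,-2],[0,0,-3.6],[0,0,-4],[0,0,-4.1],[0,0,-4.2],[0,0,-4.2]],"delta_rot":[[0,0,0],[0,0,0],[0,0,0],[0,0,0],[0,0,0],[0,0,0]],"hand":[2.5,2.5,2.5,2.5,2.5,2.5]}'
```

```text
[ 480.054941   -281.38201532    5.        ] [ 484.29073135 -280.69758485   20.        ]
clock: 7.42
position: [476.9, -281.3, 26.7]
ee_rot: [0.991, 0.13, 0.0, 0.0]
contact_force: [0.1, 0.0, -0.6]
gripper_width: 29.0
grasp_force: 60.5
```

```bash
python3 -m creep '{"translation":[[0,0,-0.1],[0,0,-0.2],[0,0,-0.2]],"delta_rot":[[0,0,0],[0,0,0],[0,0,0]],"hand":[2.5,2.5,2.5]}'
python3 -m creep '{"translation":[[0,0,-0.1],[0,0,-0.2],[0,0,-0.2]],"delta_rot":[[0,0,0],[0,0,0],[0,0,0]],"hand":[2.5,2.5,2.5]}'
```

```text
clock: 7.8
position: [476.8, -281.3, 24.9]
ee_rot: [0.991, 0.13, -0.0, 0.0]
contact_force: [-0.9, 1.3, 5.0]
gripper_width: 29.0
grasp_force: 61.1
clock: 8.18
position: [476.8, -281.3, 24.9]
ee_rot: [0.991, 0.131, -0.0, 0.001]
contact_force: [-4.2, 3.6, 17.4]
gripper_width: 28.6
grasp_force: 62.6
```

```bash
python3 -m creep '{"translation":[[0,0,0.2],[0,0,0.2],[0,0,0.2],[0,0,0.2],[0,0,0.2]],"delta_rot":[[0,0,0],[0,0,0],[0,0,0],[0,0,0],[0,0,0]],"hand":[2.5,3.5,5,6,6]}'
python3 -m creep '{"translation":[[0,0,2],[0,0,6],[0,0,11],[0,0,11],[0,0,11]],"delta_rot":[[0,0,0],[0,0,0],[0,0,0],[0,0,0],[0,0,0]],"hand":[6,6,6,6,6]}'
python3 - <<'E'
from h import *
from scipy.optimize import least_squares
delta([476,293,130],target(15,0))
im,d=get_image("wrist");cv2.imwrite("pics/w5.png",im[...,::-1]);P=cloud(cal("wrist"),d);i=im.astype(int);m=(i[...,1]>70)&(i[...,0]<90)&(i[...,1]>i[...,2]+30)&(P[...,2]>12)&(P[...,2]<80)&(abs(P[...,1]+281)<60)
q=P[m];t=q[q[:,2]>np.percentile(q[:,2],90)-3];print(len(q),t.mean(0),t.std(0),t.min(0),t.max(0))
E
```

```text
clock: 8.8
position: [476.5, -281.2, 24.0]
ee_rot: [0.991, 0.13, -0.001, 0.0]
contact_force: [0.6, -0.2, -0.2]
gripper_width: 60.0
grasp_force: 0.0
clock: 9.43
position: [476.2, -281.0, 134.0]
ee_rot: [0.992, 0.13, -0.0, -0.0]
contact_force: [-1.3, 0.2, -0.6]
gripper_width: 60.0
grasp_force: 0.0
cm [-2.00e-02  5.74e+01 -4.00e-01] deg [-0.   -0.04  0.07] at [ 476.2 -281.   134. ] F [-1.3  0.2 -0.6]
2293 [ 477.9736813  -280.02217818   55.4624359 ] [7.09905158 7.19596197 0.70675192] [ 463.38559235 -294.52448112   53.28069967] [ 491.68702599 -265.76520945   58.21342267]
```

View pics/w5.png

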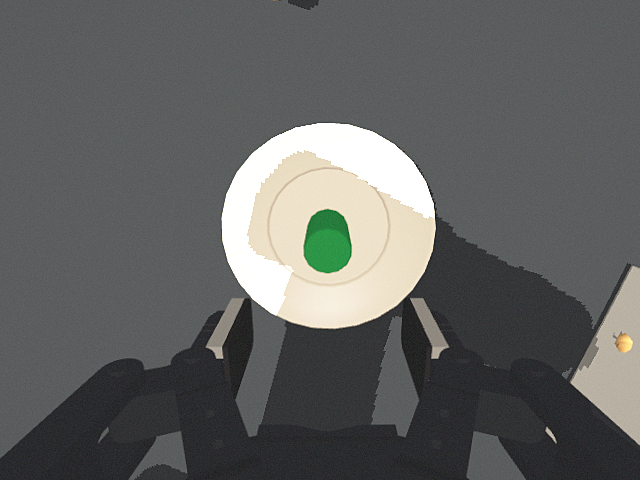

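The green cap stands upright inside the saucer's floor ring, at about (328,245). Next is the red cap.

```bash
python3 -m creep '{"translation":[[0,5,0],[0,11,0],[0,17,0],[0,23,0],[0,29,0],[0,35,0],[0,41,0],[0,47,0]],"delta_rot":[[0,0,0],[0,0,0],[0,0,0],[0,0,0],[0,0,0],[0,0,0],[0,0,0],[0,0,0]],"hand":[6,6,6,6,6,6,6,6]}'
python3 -m creep '{"translation":[[0,5,0],[0,9.5,0],[0,9.5,0],[0,9.5,0]],"delta_rot":[[0,0,0],[0,0,0],[0,0,0],[0,0,0]],"hand":[6,6,6,6]}'
python3 - <<'E'
from h import *
from scipy.optimize import least_squares
im,d=get_image("wrist");P=cloud(cal("wrist"),d);i=im.astype(int)
m=(i[...,0]>90)&(i[...,1]<60)&(i[...,2]<60)&(abs(P[...,0]-476)<35)&(abs(P[...,1]-293)<35)&(P[...,2]>5)&(P[...,2]<70)
q=P[cv2.erode(m.astype(np.uint8),np.ones((3,3)))>0]
f=lambda p:np.maximum(np.hypot(q[:,0]-p[0],q[:,1]-p[1])-15,q[:,2]-p[2])
p=least_squares(f,[476,292,53],loss="soft_l1").x;print(len(q),p);delta([p[0],p[1],17],target(15,0))
E
```

```text
clock: 10.48
position: [475.6, 190.3, 132.9]
ee_rot: [0.991, 0.13, -0.002, 0.001]
contact_force: [-0.1, -0.2, -0.8]
gripper_width: 60.2
grasp_force: 0.0
clock: 10.98
position: [475.8, 283.0, 132.8]
ee_rot: [0.991, 0.13, -0.002, 0.001]
contact_force: [0.2, 0.1, -0.4]
gripper_width: 59.8
grasp_force: 0.0
515 [476.50035843 293.24201865  53.        ]
cm [  0.05   1.06 -11.62] deg [ 0.14 -0.15  0.08] at [476.  282.6 133.2] F [-0.1  0.5  0.2]
```

```bash
python3 -m creep '{"translation":[[0.05,1.06,-2],[0.05,1.06,-5],[0.05,1.06,-8],[0.05,1.06,-10.5],[0.05,1.06,-11.6],[0.05,1.06,-11.6],[0.05,1.06,-11.6]],"delta_rot":[[0.1,-0.1,0],[0.1,-0.1,0],[0.1,-0.1,0],[0.1,-0.1,0],[0.1,-0.1,0],[0.1,-0.1,0],[0.1,-0.1,0]],"hand":[6,6,6,6,6,6,6]}'
python3 -m creep '{"translation":[[0,0,0],[0,0,0],[0,0,0],[0,0,0],[0,0,0],[0,0,0]],"delta_rot":[[0,0,0],[0,0,0],[0,0,0],[0,0,0],[0,0,0],[0,0,0]],"hand":[4,2.5,2.5,2.5,2.5,2.5]}'
```

```text
clock: 11.9
position: [477.8, 294.6, 19.3]
ee_rot: [0.992, 0.13, 0.001, -0.001]
contact_force: [-0.1, 0.2, -0.0]
gripper_width: 60.0
grasp_force: 0.0
clock: 12.65
position: [477.6, 294.9, 19.3]
ee_rot: [0.991, 0.13, 0.001, -0.001]
contact_force: [-0.1, -0.1, 6.6]
gripper_width: 28.7
grasp_force: 59.5
```

```bash
python3 -m creep '{"translation":[[0,0,3],[0,0,8],[0,0,13],[2.5,-4.6,17.3],[5,-9.3,17.3],[7.5,-14,17.3],[10,-18.6,17.3],[12.5,-23.3,17.3]],"delta_rot":[[0,0,0],[0,0,0],[0,0,0],[1.3,-4.8,0],[2.6,-9.6,0],[3.9,-14.5,0],[5.2,-19.3,0],[6.47,-24.15,0]],"hand":[2.5,2.5,2.5,2.5,2.5,2.5,2.5,2.5]}'
python3 -m creep '{"translation":[[0,0,0],[0,0,0]],"delta_rot":[[0,0,0],[0,0,0]],"hand":[2.5,2.5]}'
python3 - <<'E'
from h import *
from scipy.optimize import least_squares
np.set_printoptions(precision=2,suppress=True)
delta(np.array([635.3,70.5,119.5])+60*u,target(15,25))
s=read_state();c=cal("wrist");T=R.from_quat(s["ee_rot"]).as_matrix();cT=T.T@(c[2]-s["position"]);rT=T.T@c[3];ct=(c[0],c[1],cT,rT)
im,d=get_image("wrist");cv2.imwrite("pics/w6.png",im[...,::-1]);np.save("w6.npy",d)
g4=cv2.imread("pics/w4.png")[...,::-1].astype(int)
for nm,i,dd in(("green",g4,np.load("w4.npy")),("red",im.astype(int),d)):
    P=cloud(ct,dd); r,g,b=i[...,0],i[...,1],i[...,2]
    m=((g>60)&(g>r+30)&(g>b+30)) if nm=="green" else ((r>60)&(r>g+40)&(r>b+40))
    m&=(abs(P[...,0])<25)&(abs(P[...,1])<20)&(P[...,2]<25)&(P[...,2]>-45)
    q=P[cv2.erode(m.astype(np.uint8),np.ones((5,5)))>0]
    f=lambda p:np.maximum(np.hypot(q[:,0]-p[0]-p[3]*q[:,2],q[:,1]-p[1])-15,-q[:,2]+p[2])
    z=least_squares(f,[0,0,-33,0],loss="soft_l1");print(nm,len(q),z.x,np.sqrt((f(z.x)**2).mean()))
# marker nib: red/white pts
P=cloud(c,d);q=P[(abs(P[...,0]-632)<30)&(abs(P[...,1]-70)<25)&(P[...,2]>60)&(P[...,2]<142)]
sh=np.array([643.,73.1,101.]);x=q-sh;t=x@u;perp=x-np.outer(t,u);bx=np.cross(u,np.cross([0,0,1],u));by=np.cross([0,0,1],u);by/=np.linalg.norm(by);bx=np.cross(by,u)
for a in range(-30,45,5):
    k=(t>a)&(t<a+5)&(np.linalg.norm(perp,axis=1)<22)
    if k.sum()>4: X,Y=perp[k]@bx,perp[k]@by; print(a,k.sum(),X.min(),X.max(),Y.min(),Y.max(),(Y.min()+Y.max())/2)
E
```

```text
clock: 13.65
position: [602.1, 59.8, 191.2]
ee_rot: [0.968, 0.127, 0.216, -0.029]
contact_force: [1.2, -0.9, 0.5]
gripper_width: 28.8
grasp_force: 59.2
clock: 13.9
position: [602.0, 61.2, 191.1]
ee_rot: [0.968, 0.127, 0.215, -0.029]
contact_force: [0.2, 0.5, 0.5]
gripper_width: 29.0
grasp_force: 59.3
cm [ 0.88  0.28 -1.72] deg [-0.08  0.03  0.05] at [602.   61.2 191.1] F [0.2 0.5 0.5]
green 6988 [  0.2   -0.52 -30.75  -0.01] 0.44074367389307934
red 7206 [ -1.57  -0.36 -31.35  -0.01] 0.4542276092801983
-30 8 -11.161377539756726 -3.848113693397486 -13.857438400255617 13.677469892580685 -0.089984253837466
-25 34 -13.587366283398524 -3.7619965037162735 -14.3207336503909 13.448098348817307 -0.43631765078679674
-20 35 -14.162855787687898 -2.2813874292329466 -14.684446710175793 13.933443033458213 -0.37550183835879025
-15 58 -14.970003204394612 -2.741861168455805 -14.344047198964853 13.733088978015424 -0.30547911047471477
-10 68 -15.129967430098901 -2.33642443450983 -14.682319721935503 13.440187637325819 -0.6210660423048422
-5 394 -15.129431344465328 11.660650468773085 -14.480914531699355 13
[... 153 characters left out ...]
3588606501 2.5701957923142245 -12.589092094946832 12.10388939574626 -0.24260134960028612
10 226 -12.863496193030318 7.351788410040581 -12.561048893482678 11.42193340923206 -0.5695577421253084
15 171 -9.559576321282238 4.063348101652128 -9.246927601015944 8.697895930454834 -0.274515835280555
20 154 -8.672010461837754 2.8942701059734097 -7.810737935121356 7.328549301809447 -0.24109431665595427
25 133 -6.843564919625907 1.8747535503260002 -6.455448539891434 5.418851648794412 -0.5182984455485111
30 43 -5.132805820026873 -0.5361383372607101 -4.511994123086613 4.163725144851669 -0.1741344891174723
35 184 -4.924458950623216 3.640937334518397 -4.450479003392989 4.093166663310492 -0.17865617004124834
```

View pics/w6.png

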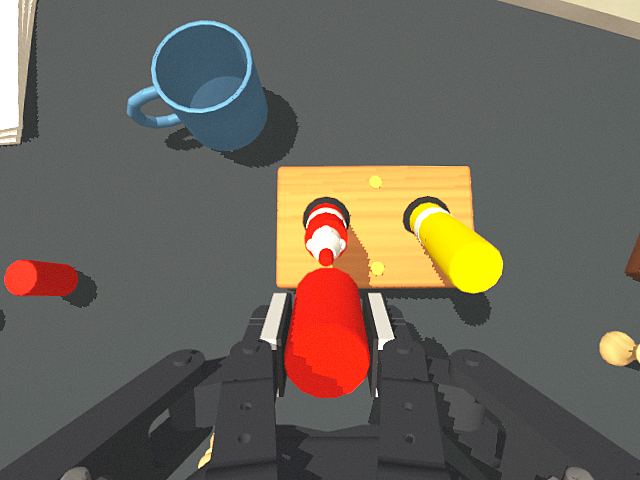

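The red cap is held, top at about (327,360), with the nib at (326,258) ahead of it on its axis. The fit puts the red cap 1.75 mm further back in the fingers than the green cap was, so I'll shift along tool x to compensate.

```bash
python3 -m creep '{"translation":[[0.55,0.16,-1],[1.1,0.32,-2],[1.64,0.48,-3],[1.64,0.48,-3],[1.64,0.48,-3]],"delta_rot":[[0,0,0],[0,0,0],[0,0,0],[0,0,0],[0,0,0]],"hand":[2.5,2.5,2.5,2.5,2.5]}'
cat >> h.py <<'E'
H=np.array([636.8,70.9,120.2])
def rel():
    s=read_state();M=target(15,25);e=np.array(s["position"])-H;f=np.array(s["contact_force"])
    print("tool-frame off x,y,axis-up:",(M.T@e*[1,1,-1]).round(2),"F x,y,push",(M.T@f*[1,1,-1]).round(1)); delta(H+10*u,M)
E
python3 -c "
from h import *
rel()"
```

```text
clock: 14.58
position: [618.6, 66.3, 161.2]
ee_rot: [0.968, 0.127, 0.215, -0.029]
contact_force: [0.7, 0.4, 0.8]
gripper_width: 28.8
grasp_force: 59.3
tool-frame off x,y,axis-up: [ 0.31 -0.25 45.05] F x,y,push [ 1.1 -0.2  0.4]
cm [ 1.41  0.35 -3.19] deg [-0.08  0.06  0.01] at [618.6  66.3 161.2] F [0.7 0.4 0.8]
```

Aligned to within about 0.3 mm. Now I'll advance along the axis to 15 mm above home, just short of the nubs.

```bash
python3 -m creep '{"translation":[[0.2,0.05,-0.45],[0.4,0.11,-0.9],[0.6,0.16,-1.35],[0.8,0.21,-1.8],[1,0.27,-2.25],[1.2,0.32,-2.7],[1.2,0.32,-2.7]],"delta_rot":[[0,0,0],[0,0,0],[0,0,0],[0,0,0],[0,0,0],[0,0,0],[0,0,0]],"hand":[2.5,2.5,2.5,2.5,2.5,2.5,2.5]}'
python3 -c "
from h import *
rel()"
```

```text
clock: 15.45
position: [630.4, 69.3, 133.7]
ee_rot: [0.968, 0.127, 0.215, -0.029]
contact_force: [-0.8, 0.5, -0.6]
gripper_width: 28.9
grasp_force: 59.3
tool-frame off x,y,axis-up: [-0.27 -0.12 15.02] F x,y,push [-0.9 -0.7 -0.3]
cm [ 0.23  0.05 -0.44] deg [-0.06  0.02  0.02] at [630.4  69.3 133.7] F [-0.8  0.5 -0.6]
```

```bash
python3 -m creep '{"translation":[[0.1,0.03,-0.22],[0.2,0.05,-0.45],[0.3,0.08,-0.68],[0.4,0.11,-0.9],[0.4,0.11,-0.9]],"delta_rot":[[0,0,0],[0,0,0],[0,0,0],[0,0,0],[0,0,0]],"hand":[2.5,2.5,2.5,2.5,2.5]}'
python3 -c "
from h import *
rel()"
python3 -m creep '{"translation":[[0.1,0.03,-0.22],[0.2,0.05,-0.45],[0.3,0.08,-0.68],[0.4,0.11,-0.9]],"delta_rot":[[0,0,0],[0,0,0],[0,0,0],[0,0,0]],"hand":[2.5,2.5,2.5,2.5]}'
python3 -c "
from h import *
rel()"
```

```text
clock: 16.08
position: [634.4, 70.6, 126.0]
ee_rot: [0.968, 0.127, 0.216, -0.029]
contact_force: [-4.6, 0.2, 5.4]
gripper_width: 28.3
grasp_force: 60.1
tool-frame off x,y,axis-up: [ 0.28 -0.29  6.29] F x,y,push [-1.7 -1.4  6.8]
cm [-0.17 -0.08  0.32] deg [-0.09  0.1   0.01] at [634.4  70.6 126. ] F [-4.6  0.2  5.4]
clock: 16.58
position: [638.4, 71.7, 117.2]
ee_rot: [0.968, 0.127, 0.216, -0.029]
contact_force: [-5.9, 0.2, 6.7]
gripper_width: 28.7
grasp_force: 60.2
tool-frame off x,y,axis-up: [ 0.35 -0.32 -3.44] F x,y,push [-2.3 -1.8  8.4]
cm [-0.57 -0.19  1.2 ] deg [-0.1   0.12  0.01] at [638.4  71.7 117.2] F [-5.9  0.2  6.7]
```

The marker is sliding in its grommet at about 8 N, as the task described. I'll keep going.

```bash
python3 -m creep '{"translation":[[0.1,0.03,-0.22],[0.2,0.05,-0.45],[0.3,0.08,-0.68],[0.4,0.11,-0.9]],"delta_rot":[[0,0,0],[0,0,0],[0,0,0],[0,0,0]],"hand":[2.5,2.5,2.5,2.5]}'
python3 -c "
from h import *
rel()"
python3 -m creep '{"translation":[[0.06,0.016,-0.13],[0.12,0.03,-0.27],[0.18,0.05,-0.4],[0.24,0.065,-0.54]],"delta_rot":[[0,0,0],[0,0,0],[0,0,0],[0,0,0]],"hand":[2.5,2.5,2.5,2.5]}'
python3 -c "
from h import *
rel()"
```

```text
clock: 17.08
position: [642.7, 72.8, 107.0]
ee_rot: [0.968, 0.127, 0.215, -0.029]
contact_force: [0.4, 1.0, 0.1]
gripper_width: 28.6
grasp_force: 59.4
tool-frame off x,y,axis-up: [  0.    -0.34 -14.6 ] F x,y,push [ 0.6 -0.9 -0.2]
cm [-1.   -0.3   2.23] deg [-0.09  0.07  0.01] at [642.7  72.8 107. ] F [0.4 1.  0.1]
clock: 17.58
position: [643.8, 72.9, 105.2]
ee_rot: [0.968, 0.127, 0.216, -0.029]
contact_force: [-24.8, 0.9, 32.8]
gripper_width: 28.9
grasp_force: 63.9
tool-frame off x,y,axis-up: [  0.25  -0.17 -16.64] F x,y,push [-7.6 -7.3 39.8]
cm [-1.1  -0.31  2.4 ] deg [-0.07  0.14  0.03] at [643.8  72.9 105.2] F [-24.8   0.9  32.8]
```

The force fell to 0 after the nubs, then rose to 40 N at a hard stop. I'll relieve, release, back off along the axis and look.

```bash
python3 -m creep '{"translation":[[-0.12,-0.03,0.27],[-0.12,-0.03,0.27],[-0.12,-0.03,0.27],[-0.12,-0.03,0.27],[-0.12,-0.03,0.27],[-0.12,-0.03,0.27]],"delta_rot":[[0,0,0],[0,0,0],[0,0,0],[0,0,0],[0,0,0],[0,0,0]],"hand":[2.5,2.5,3.5,5,6,6]}'
python3 -m creep '{"translation":[[-0.8,-0.22,1.8],[-2,-0.55,4.5],[-4.1,-1.1,9.1],[-5.3,-1.4,11.8],[-5.3,-1.4,11.8]],"delta_rot":[[0,0,0],[0,0,0],[0,0,0],[0,0,0],[0,0,0]],"hand":[6,6,6,6,6]}'
python3 - <<'E'
from h import *
from scipy.optimize import least_squares
np.set_printoptions(precision=2,suppress=True)
rel()
c=cal("wrist");im,d=get_image("wrist");im2,_=get_image("side")
P=cloud(c,d);r,g,b=[im[...,k].astype(int) for k in range(3)]
m=(r>70)&(r>g+40)&(r>b+40)&(abs(P[...,0]-640)<50)&(abs(P[...,1]-72)<30)&(P[...,2]>60)
sh=np.array([643.,73.1,101.])
q=P[m]-sh;t=q@u;print("top dist along axis from old shoulder",np.percentile(t,[50,90,97,99]))
print("yellow top check",np.percentile(((P[(r>150)&(g>120)&(b<90)]-sh)@u),[97,99]))
for k in(0,-10,-20,-30): print(k,proj(c,[sh+k*u]))
a=cv2.resize(im[150:350,220:480],(0,0),fx=3,fy=3);e=cv2.resize(im2[190:310,230:340],None,fx=2,fy=2)
e=cv2.copyMakeBorder(e,0,600-e.shape[0],0,0,cv2.BORDER_CONSTANT)
cv2.imwrite("pics/w7.png",cv2.resize(np.hstack([a,e]),(800,int(600*800/(a.shape[1]+e.shape[1]))),interpolation=cv2.INTER_AREA)[...,::-1])
E
```

```text
clock: 18.32
position: [643.7, 73.0, 104.3]
ee_rot: [0.968, 0.127, 0.215, -0.029]
contact_force: [-0.2, 0.3, 0.0]
gripper_width: 59.8
grasp_force: 0.0
clock: 18.95
position: [591.4, 59.3, 225.9]
ee_rot: [0.967, 0.127, 0.218, -0.03]
contact_force: [0.4, 0.4, 0.6]
gripper_width: 59.9
grasp_force: 0.0
tool-frame off x,y,axis-up: [  2.19  -0.58 115.58] F x,y,push [ 0.7 -0.3  0.3]
cm [ 4.13  1.05 -9.66] deg [-0.21  0.4  -0.  ] at [591.4  59.3 225.9] F [0.4 0.4 0.6]
top dist along axis from old shoulder [ 34.8   36.04  37.   277.58]
yellow top check [52.91 53.34]
0 [[327.59 234.65]]
-10 [[327.59 231.1 ]]
-20 [[327.58 227.78]]
-30 [[327.58 224.65]]
```

View pics/w7.png

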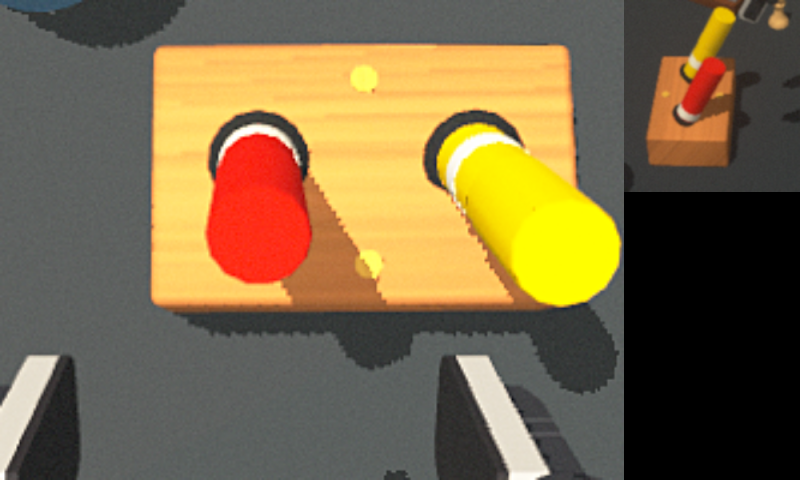

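The red cap sits square on the marker, top at about (260,235) in the crop, with the white barrel band just below it at (258,135). The side inset shows the same. As a last check I'll measure how far the barrel band and the cap have moved along the axis; both should show the same slide.

```bash
python3 - <<'E'
from h import *
np.set_printoptions(precision=1,suppress=True)
sh=np.array([643.,73.1,101.])
def band(c,im,d,nm):
    P=cloud(c,d)-sh;r,g,b=[im[...,k].astype(int) for k in range(3)];t=P@u;rad=np.linalg.norm(P-t[...,None]*u,axis=2)
    w=(abs(r-g)<40)&(abs(r-b)<45)&(r>110)&(rad<18)&(t>-45)&(t<5);print(nm,w.sum(),"white band t",np.percentile(t[w],[5,50,95]) if w.any() else "")
    q=(r>80)&(r>g+40)&(r>b+40)&(rad<18)&(t>-60)&(t<60);print("  red t",np.percentile(t[q],[2,98]))
for n in("side","scene"):
    band(cal(n),cv2.imread(f"pics/{n}0.png")[...,::-1],np.load(n+"0.npy"),n+" before")
    im,d=get_image(n);band(cal(n),im,d,n+" now")
    r,g,b=[im[...,k].astype(int) for k in range(3)];P=cloud(cal(n),d);m=(g>70)&(r<70)&(g>b+30)&(abs(P[...,0]-477)<60)&(abs(P[...,1]+281)<60);print("  green",m.sum(),np.median(P[m],0),P[m][:,2].max())
E
```

```text
side before 37 white band t [-30.9 -27.  -23.2]
  red t [-52.9  11.7]
side now 21 white band t [-44.5 -42.4 -39.3]
  red t [-51.2  37.1]
  green 221 [ 475.5 -268.5   39.2] 58.734831005448086
scene before 43 white band t [-31.1 -26.1 -21.4]
  red t [-57.3   1.1]
scene now 31 white band t [-44.2 -41.2 -37.5]
  red t [-50.1  38.1]
  green 183 [ 487.7 -286.8   33.3] 57.278404372051114
```

The band moved about 15–16 mm down the axis and the cap top matches, so the cap is home. The robot is clear of everything.

```bash
python3 -c "
from bench import *
print(job_done())"
```

```text
the job is handed in; nothing more can be done
None
```

I handed the job in at about 19 s. The green cap stands mouth down near the saucer's centre, and by my measurements the red cap is home on the red marker: it stopped hard at about 40 N after passing the nubs. I saw no contact with the pawns, cup or bookend, but I didn't re-measure them, and the judge gave no verdict.

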